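Refit the filter cover of a bench air sampler

ROBOT

A 6-joint arm with a two-finger parallel gripper is mounted at the origin on a cart in front of the work surface, level with it; the furniture and walls round the work are solid. World frame = base frame: x ahead of the robot, y to its left, z up, the work surface at z = 0. Lengths are in m, angles in rad, forces in N, time in s.
With the tool pointing down it reaches from about 0.3 to 0.825 m from the base axis. Payload 5.4 kg.
Tool frame: the origin (TCP) lies on the centre line of the jaws, within the pads' length; the fingertips stand 11 mm ahead of it and the grasp point (between the pads) lies 8 mm behind it; z points along the fingers, x is the direction in which the jaws open and shut, and the axes are right-handed (so a half turn about z gives the same grasp; the last joint's range is limited). The gripper opens to 92 mm and grips with 3 to 60 N. Pads are 20 mm wide; open, the fingers measure 128 mm over their backs; the gripper's body (75 mm by 189 mm) begins 69 mm behind the grasp point.
Start: joints at [1.053, 0.158, 1.597, -0, 1.386, -0.21], TCP at [0.174, 0.548, 0.19] pointing down, gripper open.
Joint ranges: [-2.91, 2.91], [-0.94, 2.29], [0.18, 2.7], [-1.29, 4.43], [0.17, 2.64], [-3, 3]. Speed limits (rad/s): [2.57, 2.57, 3.14, 3.14, 3.14, 3.14].

INTERFACE

Orientations are given as a rotation vector (axis times angle).
In Python, from cell import read_state, grab_frame, calibration, sign_off gives the robot as it stands.
- The arm moves only by the tool drive_tool, never from a script. Its argument "steps" is a list that holds one entry, the list of rows, each a list of 5 numbers: the shift along the tool's x, y, z in cm, then the turn about the tool's z in rad, then the opening in per cent of the stroke, from 0 (shut) to 100 (fully open). In form: [[[dx, dy, dz, turn, gripper], ...]]. A call has 1 to 10 rows; each row shifts and turns the commanded pose from where the row before left it, along the tool's axes as they then stand; what a row does not reach is not made up. A row lasts 1/8 s, in which the tool goes at most 62.5 mm and 10.7 degrees, less where a joint would pass 70% of its speed; a pose out of reach is approached as far as the arm can. A call is refused whole if a number of a shift passes 6.25 or a number of a turn 0.188, either way. A call with a gripper value outside its range is refused whole. The fingers move at their own pace and stop on an object; "squeeze" is the grip in N (left out, the last holds). Time passes only in rows, so rows that do not move let the fingers close. It gives the time, the measured TCP pose, the force and the opening at its end, in the units of the state.
- read_state(): the state, without advancing time (a new reading comes with each control period).
- grab_frame(name): name is "scene" or "top"; returns the picture (420x560x3 uint8, blue, green, red); there is no depth.
- calibration(name): a dict with "vertical_fov" (degrees; the focal length in pixels is half the picture's height over the tangent of half this angle, whatever the lens; pixels are square), "cx", "cy" (the principal point, pixels), "rvec" (rotation vector, rad) and "tvec" (3), from world to camera coordinates, as OpenCV has them. Camera axes: x right, y down, z forward; pixel columns grow to the right and rows downward; lengths in m; the calibration is good to about 2 mm. A picture is of the moment at which its call begins. calibration takes no time and is no camera call.
- sign_off(): hands the job in, once; it reports no verdict.
The state is a dict: "t": time; "joints": joint angles; "joint_vel": joint speeds; "joint_torque": joint torques, N m; "tcp_pos": TCP position; "tool_rot": TCP orientation; "contact_force": force on the tool from outside, world axes, zero at the start; "wrist_torque": the same for the moment, N m; "width": finger opening in m.
Only numpy, scipy, OpenCV 4.12 (cv2) and the standard library are available. Lean on these libraries where they do the work, as an engineer would, in place of code of your own. Each camera call takes 0.05 s, during which the arm holds its last target. There are 200 camera calls.

TASK

The filter in the bench air sampler has been changed and its cover lies on the bench: fit the cover again. Hold it tilted, hook its long lip under the ledge at the far side of the filter opening, push it back against the spring bar there and swing it down until it lies flush, so that on letting go the spring holds its short lip under the near edge. The metal frame round the opening is clamped in slots, a little nearer or farther each time, so go by feel; never ram the cover or force it down, and leave the other things where they are.

Things in the scene. Friction and masses are not known exactly. Their poses are not given: they have to be found in the camera images.
- sampler: Air sampler: light grey instrument box fixed to the bench, 200 (x) x 158 (y) x 59 mm high, dark display panel on its near (-x) side. Origin on the bench, z up, x from the near side to the far side. A metal frame with the rectangular filter opening is set in its top. The frame is clamped in slots, unmoving, up to 5 mm nearer or farther in x than the points cover_seat, near_edge and ledge_edge say.
- cover_seat (a point): Where the middle of the cover's underside lies when fitted, if the frame is clamped mid-slot: 50 mm above the sampler's origin, same axes. From here the opening runs from x = -50 (near edge) to +58 mm (ledge), y = -57 to +57; the top is at z = +9. Rails at both sides (|y| over 46, x from -58 to +38) carry the cover at z = 0; elsewhere the floor is 5 to 9 mm lower.
- near_edge (a point): Middle of the lower edge of the opening's near rim (frame mid-slot): 50 mm in -x, 5.5 mm in +z from cover_seat, same axes. The rim is 3.5 mm thick with 6 mm of room in -x under it, where the short lip is held. For the short lip to pass this rim, the level cover must be pushed 4 mm or more in +x past its fitted place.
- ledge_edge (a point): Middle of the lower edge of the ledge at the far side (frame mid-slot): 58 mm in +x, 5.5 mm in +z from cover_seat, same axes. Ledge 3.5 mm thick; pocket below it 14 mm deep. In it, 3.5 mm in +x of the edge, is the face of a spring bar 80 mm wide, 11 high. It yields 10.5 mm in +x to a hard stop (6 mm past the fitted place): 2 N at first, 5 N with the cover fitted, 9.5 N at the stop.
- cover_grip (a point): Centre of the dark grip rib on the cover, 21 mm above the cover's underside, 12 mm below the rib's top, 15 mm in -x from the plate's middle; cover axes. The rib is 12 mm thick in x, 56 mm long in y and stands 24 mm above the plate.
- cover: Filter cover: loose blue-grey slotted plate, 100 (x) x 110 (y) x 9 mm, 0.15 to 0.26 kg, lying on the bench with its rib up. Origin in the middle of its underside; x points to its long lip, y along the rib, z up out of the plate.
- cover_lip (a point): Middle of the end of the cover's long lip, half-way up: 66 mm in +x, 2 mm in +z from the cover's origin; cover axes. The lip is 76 mm wide, 4 mm thick, level with the underside, and sticks out 16 mm from the plate.
- cover_front (a point): Middle of the end of the cover's short lip, half-way up: 54 mm in -x, 2 mm in +z from the cover's origin; cover axes. The lip is 60 mm wide, 4 mm thick, level with the underside, and sticks out 4 mm from the plate.
- petri_dish: Bystander: petri dish, 90 mm across, 15 high.
- tape_roll: Bystander: roll of green tape, 75 mm across, 19 high.
- pipette_20: Bystander: micropipette lying on the bench, 240 mm long.
- timer: Bystander: small white timer, 58x72x21 mm.
- bottle_buffer: Bystander: white bottle with a blue cap, 68 mm across, 142 high.
- marker_1: Bystander: marker pen with a blue cap, 130 mm long.

How it is judged:
By the outcome, as a careful person would: the job done as asked, in the order asked, and still so for the second after the job is handed in, with the robot touching nothing.
It also fails if it takes over 72 s, if anything falls off the work surface, if the arm or the gripper's body presses on something with over 40 N, if the wrist force passes 120 N, or if a joint passes its speed limit or range.

## Working session

There is one attempt and no reset: what is moved stays moved. The work goes in short steps, Python scripts to look and compute and a tool call to move; the robot and the scene stay as the last step left them, time stands still between calls to the robot, and variables do not carry over. Pictures are saved under pics/ and viewed, about 8 in all and at most 12, crops included, and the job is handed in when it is done.

Besides the shell and the picture viewer there is one more tool, called after ">>>" as a command line: name --argument value ..., lists and objects as JSON in quotes. drive_tool: Moves the arm, as the interface text tells. Its arguments: {"type":"object","properties":{"steps":{"type":"array"},"squeeze":{"type":"number"}},"required":["steps"]}

```bash
mkdir -p pics; ls; python3 - <<'E'
from cell import *
import cv2
for n in("scene","top"):
    cv2.imwrite(f"pics/{n}0.png",grab_frame(n)); print(n,calibration(n))
print(read_state())
E
```

```text
pics
scene {'vertical_fov': 55.21249496934852, 'cx': 281.24164463991207, 'cy': 208.0243482168221, 'rvec': array([ 0.72042053, -2.63183969,  1.0940386 ]), 'tvec': array([0.37421149, 0.40222767, 0.64408963])}
top {'vertical_fov': 48.686419479371246, 'cx': 277.3122917149033, 'cy': 211.74579128456256, 'rvec': array([ 2.16557269, -2.14160512,  0.10160708]), 'tvec': array([-0.23850552,  0.54289528,  1.17750521])}
{'t': 0.1, 'joints': array([ 1.05291731e+00,  1.58929929e-01,  1.59806150e+00,  1.71875167e-06,
        1.38621335e+00, -2.10063308e-01]), 'joint_vel': array([-0.00139283, -0.00166364, -0.00184286,  0.001418  , -0.00095692,
       -0.00062106]), 'joint_torque': array([-2.69422089e-04, -3.86504281e+01, -3.22959816e+01,  7.02810776e-02,
        3.39923089e-02, -6.72798546e-05]), 'tcp_pos': array([0.17391562, 0.5474542 , 0.18947137]), 'tool_rot': array([ 2.53520069e+00,  1.85424462e+00, -2.31136384e-03]), 'contact_force': array([ 0.27393781, -0.18664188, -0.39255215]), 'wrist_torque': array([ 0.0207579 ,  0.02330307, -0.00112289]), 'width': 0.09165109928838207}
```

View pics/scene0.png

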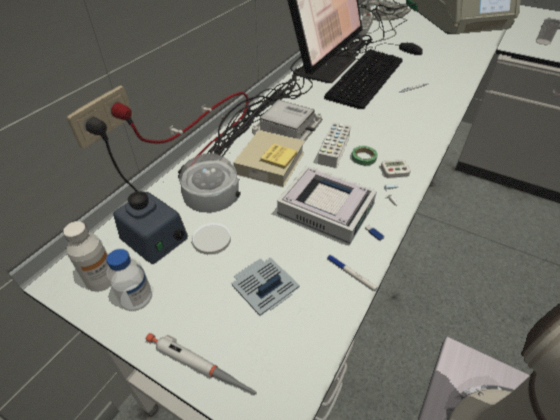

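View pics/top0.png

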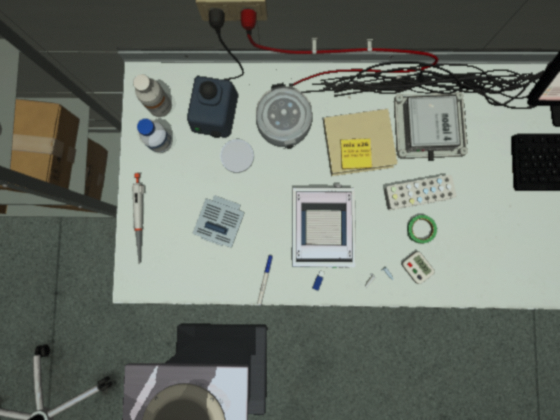

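The scene view shows the cover near (265,285) and the sampler near (327,203). In the top view the cover is at (219,220) with its rib at (215,228), and the sampler is at (323,226). Next I'll take enlarged crops.

```bash
cat > h.py <<'E'
import numpy as np, cv2
from cell import *
def K(n):
    c=calibration(n); f=210/np.tan(np.radians(c["vertical_fov"])/2)
    return np.array([[f,0,c["cx"]],[0,f,c["cy"]],[0,0,1]]),cv2.Rodrigues(c["rvec"])[0],np.asarray(c["tvec"])
def ray(n,px,z):
    k,R,t=K(n); px=np.atleast_2d(px).astype(float)
    d=np.c_[px,np.ones(len(px))]@np.linalg.inv(k).T@R; o=-R.T@t
    return o+d*((z-o[2])/d[:,2])[:,None]
def proj(n,P):
    k,R,t=K(n); q=(np.atleast_2d(P)@R.T+t)@k.T; return q[:,:2]/q[:,2:]
E
python3 - <<'E'
from h import *
t=cv2.imread("pics/top0.png"); s=cv2.imread("pics/scene0.png")
a=cv2.resize(t[175:275,180:370],None,fx=4.2,fy=4.2,interpolation=cv2.INTER_CUBIC)[:, :798]
cv2.imwrite("pics/topc.png",a)
b=cv2.resize(s[160:320,225:385],None,fx=3.7,fy=3.7,interpolation=cv2.INTER_CUBIC)
cv2.imwrite("pics/scenec.png",b)
E
```

```text
(no output)
```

View pics/topc.png

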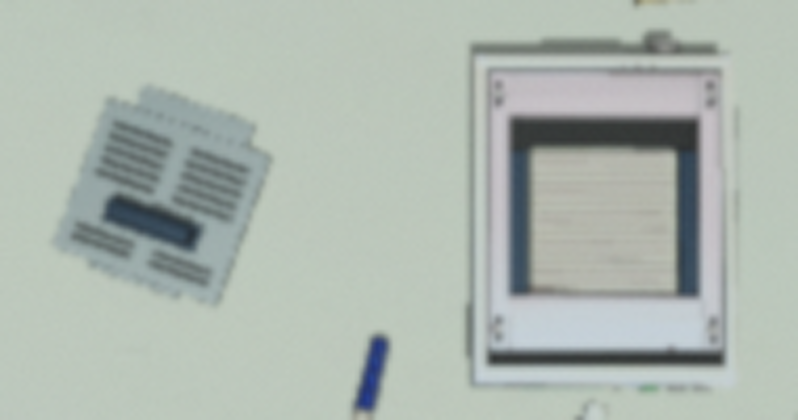

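View pics/scenec.png

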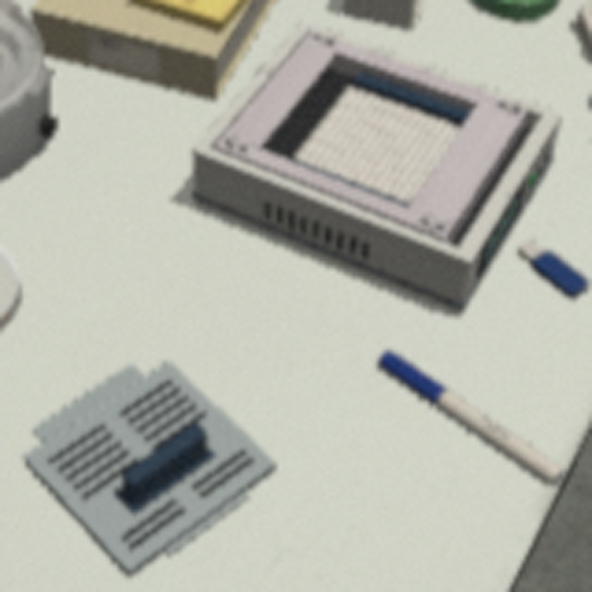

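The crops (4.2x) show the cover with its long lip pointing away from the robot, yawed about -20°. The rib runs roughly (108,205)–(198,240). The sampler's opening corners are about (510,117), (698,117), (698,296) and (510,296), and its display is on the robot side.

```bash
python3 - <<'E'
from h import *
def rectfit(n,roi,name):
    im=cv2.imread(f"pics/{name}.png"); x0,y0,x1,y1=roi
    c=cv2.resize(im[y0:y1,x0:x1],None,fx=4,fy=4,interpolation=cv2.INTER_CUBIC).astype(int)
    m=((c.sum(2)<255)&(c[...,0]>c[...,2]+18)).astype(np.uint8)
    m=cv2.morphologyEx(m,cv2.MORPH_OPEN,np.ones((7,7)))
    k=max(cv2.findContours(m,0,2)[0],key=cv2.contourArea)
    r=cv2.minAreaRect(k); return (cv2.boxPoints(r)+.5)/4-.5+[x0,y0],cv2.contourArea(k)/16
for n,roi in(("top",(190,190,250,255)),("scene",(225,255,305,320))):
    b,a=rectfit(n,roi,n+"0"); print(n,b.round(1).tolist(),a,"ctr",ray(n,b.mean(0),.03)[0].round(4))
    if n=="top":
        P=ray(n,b,.033)[:,:2]; print(P.round(4)); 
        for i in range(2): e=P[i+1]-P[i]; print(np.linalg.norm(e),np.degrees(np.arctan2(e[1],e[0])))
o=np.array([180,175]);f=lambda q:np.array(q,float)/4.2+o
cor=lambda q,z:ray("top",f(q),z)[:,:2].round(4)
print("cover corners",cor([(105,97),(272,153),(217,305),(55,245)],.007), "lip",cor([(145,85),(258,125)],.004))
print("cover mean",cor([(105,97),(272,153),(217,305),(55,245)],.007).mean(0))
print("opening",cor([(510,117),(698,117),(698,296),(510,296)],.059))
print("box top",cor([(473,52),(728,54),(728,384),(473,384)],.059))
so=np.array([225,160]);g=lambda q:np.array(q,float)/3.7+so
print("scene opening corners", ray("scene",g([(345,58),(478,100),(268,152),(410,210)]),.059)[:,:2].round(4))
print("scene cover", ray("scene",g([(25,460),(168,365),(273,467),(130,575)]),.008)[:,:2].round(4))
print("scene box top far-left,near-left,near-right", ray("scene",g([(312,36),(195,152),(470,262),(557,120)]),.059)[:,:2].round(4))
E
```

```text
top [[204.3, 226.5], [206.0, 221.6], [225.9, 228.6], [224.2, 233.5]] 93.28125 ctr [ 0.5025 -0.0716  0.03  ]
[[ 0.5046 -0.044 ]
 [ 0.5174 -0.048 ]
 [ 0.4998 -0.1001]
 [ 0.4871 -0.096 ]]
0.01336044306453102 -17.729570316520054
0.05495744611932654 -108.63273954711275
scene [[257.7, 287.5], [277.5, 273.7], [280.6, 278.2], [260.9, 292.0]] 105.4375 ctr [ 0.5049 -0.0686  0.03  ]
cover corners [[ 0.5826 -0.039 ]
 [ 0.548  -0.1457]
 [ 0.4519 -0.1132]
 [ 0.4884 -0.0103]] lip [[ 0.591  -0.0637]
 [ 0.5661 -0.1362]]
cover mean [ 0.517725 -0.07705 ]
opening [[ 0.5654 -0.294 ]
 [ 0.5665 -0.4072]
 [ 0.4587 -0.4067]
 [ 0.4575 -0.2946]]
box top [[ 0.6049 -0.2713]
 [ 0.6051 -0.4254]
 [ 0.4068 -0.4242]
 [ 0.405  -0.273 ]]
scene opening corners [[ 0.5597 -0.4013]
 [ 0.4613 -0.4081]
 [ 0.5601 -0.2898]
 [ 0.4569 -0.2892]]
scene cover [[ 0.581  -0.0367]
 [ 0.5457 -0.1389]
 [ 0.4537 -0.1064]
 [ 0.4874 -0.0047]]
scene box top far-left,near-left,near-right [[ 0.5911 -0.411 ]
 [ 0.6016 -0.2652]
 [ 0.4063 -0.2677]
 [ 0.4074 -0.4166]]
```

>>> drive_tool --steps '[[[-3.4,3.5,0,0.015,100],[-3.4,3.5,0,0,100],[-3.4,3.5,0,0,100],[-3.4,3.5,0,0,100],[-3.4,3.5,0,0,100],[-3.4,3.5,0,0,100],[-3.4,3.5,0,0,100],[-3.4,3.5,0,0,100],[-3.4,3.5,0,0,100],[-3.4,3.5,0,0,100]]]'

```text
t: 1.35
tcp_pos: [0.3992, 0.1133, 0.1901]
tool_rot: [-2.55, -1.835, 0.0]
contact_force: [0.9, 0.1, 0.2]
width: 0.0919
```

>>> drive_tool --steps '[[[-3.4,3.5,0,0,100],[-3.4,3.5,0,0,100],[-3.4,3.5,0,0,100],[-3,3,0,0,100],[0,0,0,0,100],[0,0,0,0,100]]]'

```text
t: 2.1
tcp_pos: [0.4845, -0.0525, 0.1898]
tool_rot: [-2.548, -1.835, 0.001]
contact_force: [-1.9, 0.6, 0.8]
width: 0.0917
```

>>> drive_tool --steps '[[[-0.6,1.2,2.5,0,100],[-0.6,1.2,4,0,100],[0,0,4,0,100],[0,0,3,0,100],[0,0,1.5,0,100],[0,0,1.0,0,100],[0,0,0,0,100],[0,0,0,0,100]]]'

```text
t: 3.1
tcp_pos: [0.5049, -0.0724, 0.0314]
tool_rot: [2.548, 1.835, 0.002]
contact_force: [-0.1, 0.1, -0.2]
width: 0.092
```

```bash
python3 - <<'E'
from h import *
s=grab_frame("scene"); st=read_state(); print(st["tcp_pos"],st["contact_force"])
cv2.imwrite("pics/s1.png",cv2.resize(s[210:340,200:360],None,fx=4,fy=4,interpolation=cv2.INTER_CUBIC))
E
```

```text
[ 0.50499293 -0.07249638  0.03144367] [0.60918168 0.44909417 0.2454004 ]
```

View pics/s1.png

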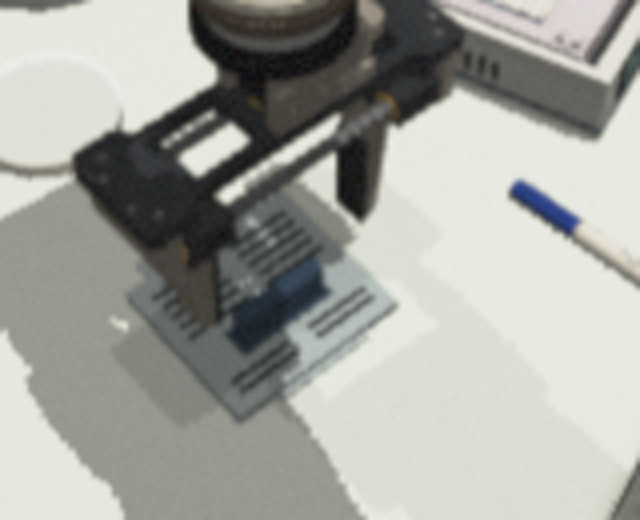

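The fingers straddle the rib: left fingertip at (205,325), right fingertip at (360,210), rib between about (235,335) and (325,280). I'll lower and close.

>>> drive_tool --steps '[[[0,-0.15,0.65,0,100],[0,0,0,0,100],[0,0,0,0,40],[0,0,0,0,40],[0,0,0,0,40],[0,0,0,0,40],[0,0,0,0,40]]]' --squeeze 15

```text
t: 4.03
tcp_pos: [0.5026, -0.0717, 0.0238]
tool_rot: [2.55, 1.836, 0.0]
contact_force: [1.1, 0.2, 0.2]
width: 0.044
```

```bash
python3 - <<'E'
from h import *
s=grab_frame("scene"); st=read_state(); print(st["tcp_pos"],st["contact_force"],st["width"])
for p in [(0.503,-0.0716,.033),(0.503,-0.0716,.009),(.505,-.0725,.0314),(.505,-.0725,.0204)]: print(p,(proj("scene",p)[0]-[200,210])*4)
cv2.imwrite("pics/s2.png",cv2.resize(s[210:340,200:360],None,fx=4,fy=4,interpolation=cv2.INTER_CUBIC))
E
```

```text
[ 0.50263172 -0.07170298  0.02382286] [ 0.59486758 -0.25926761 -0.80208787] 0.04014415183906083
(0.503, -0.0716, 0.033) [282.58622844 285.48405625]
(0.503, -0.0716, 0.009) [283.36791381 311.40040534]
(0.505, -0.0725, 0.0314) [280.30891735 284.40457105]
(0.505, -0.0725, 0.0204) [280.69067942 296.38671404]
```

View pics/s2.png

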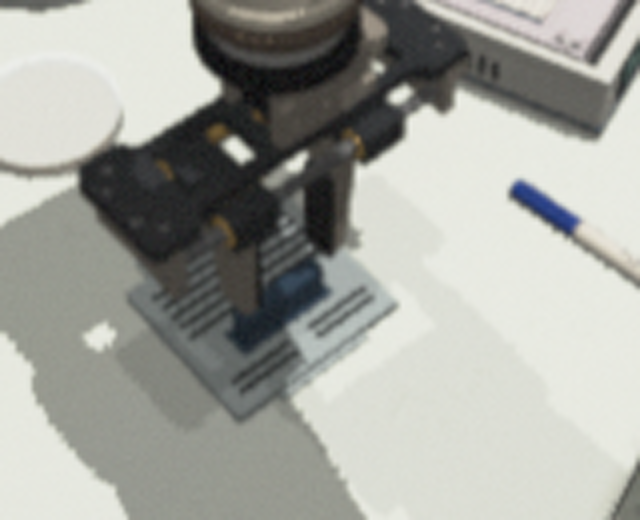

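The fingertips at (245,310) and (330,250) sit about 28 px above where the reported TCP says they should be. Either they are higher than reported, or they are nearer the lip. A gentle downward probe should show which.

>>> drive_tool --steps '[[[0,0,0.2,0,40],[0,0,0,0,40],[0,0,0.15,0,40],[0,0,0,0,40]]]'

```text
t: 4.58
tcp_pos: [0.5025, -0.0716, 0.0201]
tool_rot: [-2.549, -1.835, 0.0]
contact_force: [-0.5, 0.7, 0.1]
width: 0.0367
```

>>> drive_tool --steps '[[[0,0,0.15,0,40],[0,0,0,0,40]]]'

```text
t: 4.82
tcp_pos: [0.5025, -0.0717, 0.0187]
tool_rot: [-2.549, -1.835, 0.0]
contact_force: [0.1, 0.5, -0.7]
width: 0.0369
```

>>> drive_tool --steps '[[[0,0,0.15,0,40],[0,0,0,0,40]]]'

```text
t: 5.08
tcp_pos: [0.5025, -0.0716, 0.0171]
tool_rot: [-2.549, -1.835, 0.0]
contact_force: [-0.1, -0.4, 0.1]
width: 0.0369
```

>>> drive_tool --steps '[[[0,0,0.15,0,40],[0,0,0,0,40]]]'

```text
t: 5.32
tcp_pos: [0.5025, -0.0716, 0.0156]
tool_rot: [-2.549, -1.836, 0.0]
contact_force: [-0.3, 0.5, 0.8]
width: 0.0368
```

>>> drive_tool --steps '[[[0,0,0.15,0,40],[0,0,0,0,40]]]'

```text
t: 5.58
tcp_pos: [0.5025, -0.0717, 0.0142]
tool_rot: [-2.549, -1.835, 0.0]
contact_force: [-1.4, 0.6, -0.5]
width: 0.0369
```

>>> drive_tool --steps '[[[0,0,0.15,0,40],[0,0,0,0,40]]]'

```text
t: 5.82
tcp_pos: [0.5025, -0.0717, 0.0127]
tool_rot: [-2.549, -1.835, 0.0]
contact_force: [0.1, 0.4, 0.5]
width: 0.0371
```

```bash
python3 - <<'E'
from h import *
s=grab_frame("scene"); st=read_state(); print(st["tcp_pos"],st["contact_force"],st["width"])
cv2.imwrite("pics/s3.png",cv2.resize(s[240:315,225:325],None,fx=7.9,fy=7.9,interpolation=cv2.INTER_CUBIC))
E
```

```text
[ 0.50252087 -0.07166377  0.01271051] [-0.29621403  0.53078087 -0.1830478 ] 0.03706078412573816
```

View pics/s3.png

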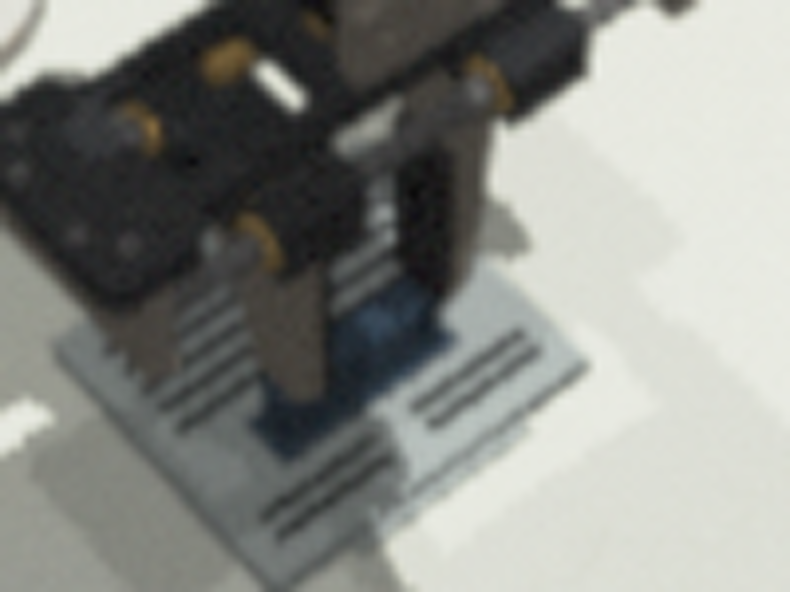

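>>> drive_tool --steps '[[[0,0,0.1,0,40],[0,0,0,0,40]]]'

```text
t: 6.12
tcp_pos: [0.5026, -0.0717, 0.0117]
tool_rot: [-2.549, -1.836, 0.0]
contact_force: [0.1, 0.3, 0.4]
width: 0.0367
```

>>> drive_tool --steps '[[[0,0,0.1,0,40],[0,0,0,0,40]]]'

```text
t: 6.38
tcp_pos: [0.5025, -0.0717, 0.0107]
tool_rot: [-2.549, -1.836, 0.0]
contact_force: [-0.6, 0.3, -0.1]
width: 0.0366
```

>>> drive_tool --steps '[[[0,0,0.1,0,40],[0,0,0,0,40]]]'

```text
t: 6.62
tcp_pos: [0.5025, -0.0716, 0.0097]
tool_rot: [-2.549, -1.836, 0.0]
contact_force: [-0.4, 0.2, 0.7]
width: 0.0369
```

```bash
python3 - <<'E'
from h import *
for z in (0,.01,.02,.03,.04): print(z,proj("scene",[(.4989,-.0510,z),(.4989+.011,-.051+.034,z),(.503-.0047,-.0716+.0016,z)]).round(1).tolist())
k,R,t=K("scene"); print(-R.T@t)
E
```

```text
0 [[267.5, 298.1], [254.4, 307.9], [272.4, 291.7]]
0.01 [[267.4, 295.5], [254.1, 305.4], [272.3, 289.1]]
0.02 [[267.3, 292.9], [253.9, 302.7], [272.2, 286.4]]
0.03 [[267.1, 290.2], [253.7, 300.1], [272.2, 283.7]]
0.04 [[267.0, 287.4], [253.5, 297.4], [272.1, 280.9]]
[0.23497938 0.33949207 0.73905521]
```

>>> drive_tool --steps '[[[0,0,0,0,74],[0,0,0,0,74],[0,0,0,0,74],[0,0,0,0,74],[0,0,0.2,0,74],[0,0,0.2,0,74],[0,0,0,0,74]]]'

```text
t: 7.5
tcp_pos: [0.5024, -0.0716, 0.0055]
tool_rot: [-2.549, -1.835, 0.001]
contact_force: [-0.1, 0.6, 0.3]
width: 0.0681
```

>>> drive_tool --steps '[[[0,0,0.2,0,74],[0,0,0.2,0,74],[0,0,0,0,74]]]'

```text
t: 7.88
tcp_pos: [0.5024, -0.0716, 0.0016]
tool_rot: [-2.549, -1.835, 0.0]
contact_force: [0.3, -0.0, 0.1]
width: 0.068
```

>>> drive_tool --steps '[[[0,0,0.2,0,74],[0,0,0,0,74]]]'

```text
t: 8.12
tcp_pos: [0.5025, -0.0717, -0.0004]
tool_rot: [-2.549, -1.835, 0.0]
contact_force: [0.8, -0.6, 0.0]
width: 0.0681
```

The reported TCP is now below the bench with no contact force, so the reported z is biased low by roughly 27 mm. I'll close gently here to test.

>>> drive_tool --steps '[[[0,0,0,0,45],[0,0,0,0,45],[0,0,0,0,45],[0,0,0,0,45],[0,0,0,0,45]]]' --squeeze 8

```text
t: 8.75
tcp_pos: [0.5026, -0.0716, -0.0002]
tool_rot: [-2.549, -1.836, -0.0]
contact_force: [0.2, 1.5, 0.3]
width: 0.0557
```

It gripped at 55.7 mm, which matches the rib. Next I'll find the plate height: open a little and probe down.

>>> drive_tool --steps '[[[0,0,0,0,70],[0,0,0,0,70],[0,0,0.2,0,70],[0,0,0,0,70]]]'

```text
t: 9.25
tcp_pos: [0.5024, -0.0717, -0.0024]
tool_rot: [-2.549, -1.835, 0.0]
contact_force: [0.1, 0.2, -0.4]
width: 0.0643
```

>>> drive_tool --steps '[[[0,0,0.15,0,70],[0,0,0,0,70]]]'

```text
t: 9.5
tcp_pos: [0.5025, -0.0717, -0.0039]
tool_rot: [-2.549, -1.835, 0.0]
contact_force: [-0.0, 0.6, -0.5]
width: 0.0643
```

>>> drive_tool --steps '[[[0,0,0.15,0,70],[0,0,0,0,70]]]'

```text
t: 9.75
tcp_pos: [0.5025, -0.0717, -0.0053]
tool_rot: [-2.549, -1.836, 0.0]
contact_force: [0.1, -0.3, 0.1]
width: 0.0643
```

>>> drive_tool --steps '[[[0,0,0.15,0,70],[0,0,0,0,70]]]'

```text
t: 10.0
tcp_pos: [0.5025, -0.0716, -0.0068]
tool_rot: [-2.549, -1.835, 0.0]
contact_force: [0.4, -0.6, -0.6]
width: 0.0642
```

>>> drive_tool --steps '[[[0,0,0.15,0,70],[0,0,0,0,70]]]'

```text
t: 10.25
tcp_pos: [0.5025, -0.0717, -0.0083]
tool_rot: [-2.549, -1.835, 0.0]
contact_force: [-0.3, 0.9, 0.4]
width: 0.0644
```

>>> drive_tool --steps '[[[0,0,0.15,0,70],[0,0,0,0,70]]]'

```text
t: 10.5
tcp_pos: [0.5025, -0.0717, -0.0098]
tool_rot: [-2.549, -1.835, 0.0]
contact_force: [0.6, -0.2, 0.1]
width: 0.0643
```

>>> drive_tool --steps '[[[0,0,0.15,0,70],[0,0,0,0,70]]]'

```text
t: 10.75
tcp_pos: [0.5025, -0.0716, -0.0113]
tool_rot: [-2.549, -1.835, 0.0]
contact_force: [-0.7, 0.7, -0.4]
width: 0.0638
```

>>> drive_tool --steps '[[[0,0,0.15,0,70],[0,0,0,0,70]]]'

```text
t: 11.0
tcp_pos: [0.5025, -0.0717, -0.0128]
tool_rot: [-2.549, -1.836, 0.0]
contact_force: [-0.3, 0.6, -0.9]
width: 0.0645
```

```bash
python3 - <<'E'
from h import *
s=grab_frame("scene"); st=read_state(); print(st["tcp_pos"],st["contact_force"],st["width"])
cv2.imwrite("pics/s4.png",cv2.resize(s[240:315,225:325],None,fx=7.9,fy=7.9,interpolation=cv2.INTER_CUBIC))
E
```

```text
[ 0.5025666  -0.07168451 -0.01276183] [0.38923333 0.16977639 0.70131168] 0.06431447205353231
```

View pics/s4.png

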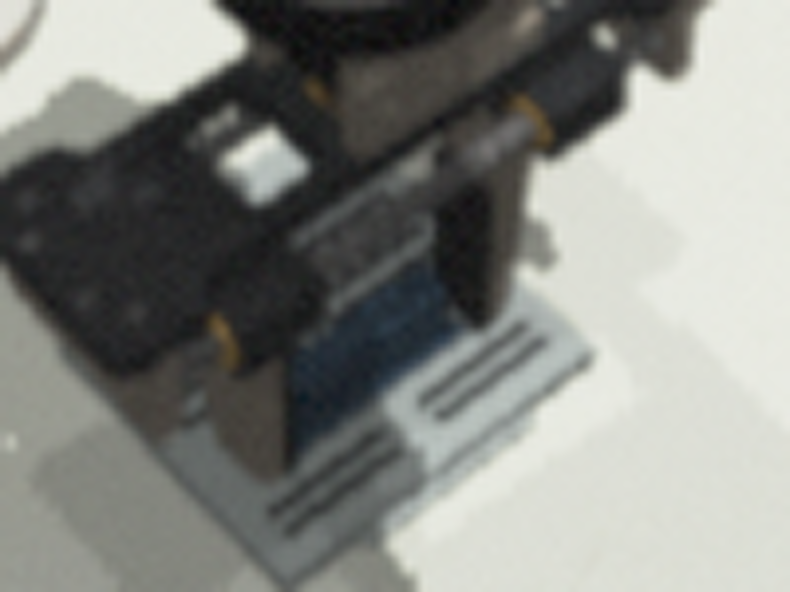

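The fingers now straddle the rib (blue, between (290,440) and (460,310)), with tips just above the plate. I'll probe once or twice more.

>>> drive_tool --steps '[[[0,0,0.15,0,70],[0,0,0,0,70]]]'

```text
t: 11.3
tcp_pos: [0.5025, -0.0716, -0.0143]
tool_rot: [-2.549, -1.835, 0.0]
contact_force: [0.4, 0.3, 0.0]
width: 0.0642
```

>>> drive_tool --steps '[[[0,0,0.15,0,70],[0,0,0,0,70]]]'

```text
t: 11.55
tcp_pos: [0.5028, -0.0718, -0.0149]
tool_rot: [-2.549, -1.836, 0.0]
contact_force: [-2.2, 0.9, 7.2]
width: 0.0641
```

Plate contact came at reported z = -0.0149, so true z is about reported + 0.035. I'll raise 5.5 mm, grip and lift.

>>> drive_tool --steps '[[[0,0,-0.55,0,70],[0,0,0,0,50],[0,0,0,0,50],[0,0,0,0,50],[0,0,0,0,50],[0,0,-1,0,50],[0,0,-2,0,50],[0,0,0,0,50],[0,0,0,0,50]]]' --squeeze 15

```text
t: 12.68
tcp_pos: [0.5019, -0.0714, 0.0191]
tool_rot: [-2.549, -1.835, 0.001]
contact_force: [-0.6, -0.3, -1.8]
width: 0.0556
```

```bash
python3 - <<'E'
from h import *
s=grab_frame("scene"); st=read_state(); print(st["tcp_pos"],st["contact_force"],st["wrist_torque"],st["width"])
cv2.imwrite("pics/s5.png",cv2.resize(s[230:315,215:325],None,fx=7,fy=7,interpolation=cv2.INTER_CUBIC))
E
```

```text
[ 0.50172802 -0.07139122  0.0188537 ] [-0.39061492 -0.54098122 -0.93491466] [-0.01532969  0.01010145  0.01881908] 0.05600966618140443
```

View pics/s5.png

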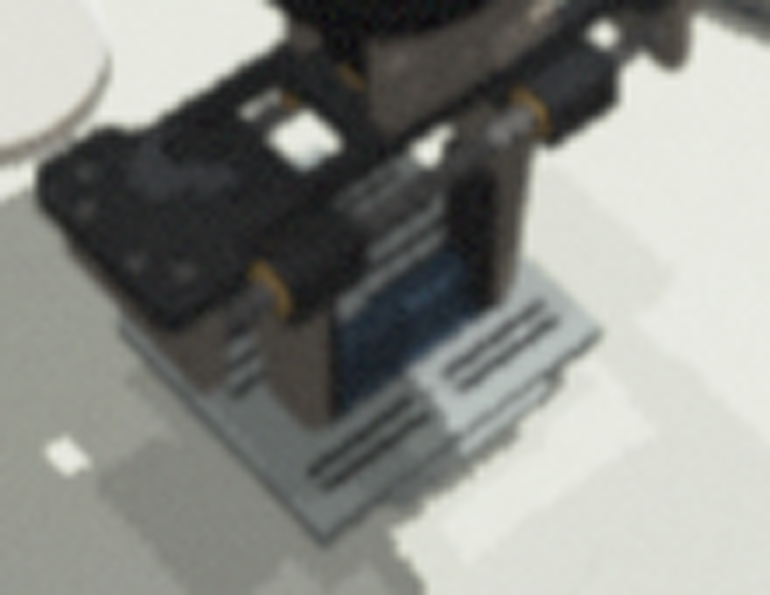

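The cover is off the bench in the grip. Its front corners are at crop (325,545) and (602,330). Now the tilt.

```bash
cat >> h.py <<'E'
def cover_pts(tcp,yaw,th,up,dx=0,dy=0):
    # cover points for tcp true pos, tilt th (lip down +), up = tcp above underside, dx = rib offset in cover x from tcp
    P=np.array([[-50,55,9],[-50,-55,9],[50,55,9],[50,-55,9],[66,38,4],[66,-38,4]])/1000.
    P=P-[-.015-dx,-dy,up]
    P=P@cv2.Rodrigues(np.array([0,th,0.]))[0].T@cv2.Rodrigues(np.array([0,0,yaw]))[0].T
    return P+tcp
E
python3 - <<'E'
from h import *
tcp=np.array([.5019,-.0714,.0189+.035])
for th in (-5,0,5,10,15,20):
    print(th,proj("scene",cover_pts(tcp,np.radians(-18.5),np.radians(th),.025)[:2]).round(1).tolist())
print("obs [261.4,307.9],[301,277.1]")
E
```

```text
-5 [[260.6, 306.8], [301.1, 276.9]]
0 [[261.0, 306.5], [301.6, 276.6]]
5 [[261.4, 306.1], [302.1, 276.1]]
10 [[261.6, 305.6], [302.4, 275.5]]
15 [[261.8, 304.9], [302.7, 274.7]]
20 [[261.9, 304.1], [302.9, 273.9]]
obs [261.4,307.9],[301,277.1]
```

>>> drive_tool --steps '[[[0,0,-2.5,0,50],[0,0,-3,0,50],[0,0,-2,0,50],[0,0,0,0,50]]]'

```text
t: 13.22
tcp_pos: [0.5035, -0.072, 0.0955]
tool_rot: [2.548, 1.834, 0.002]
contact_force: [-0.3, -0.1, -0.9]
width: 0.0557
```

>>> drive_tool --steps '[[[0,0,0,-0.081,50],[0,0,0,-0.081,50],[0,0,0,-0.081,50],[0,0,0,-0.08,50],[-2,-0.25,0,0,50],[-4,-0.4,0,0,50],[-4,-0.4,0,0,50],[-4,-0.4,0,0,50],[-4,-0.4,0,0,50],[-4,-0.4,0,0,50]]]' --squeeze 15

```text
t: 14.48
tcp_pos: [0.4789, -0.2921, 0.0925]
tool_rot: [-2.219, -2.219, 0.0]
contact_force: [0.3, -0.0, -0.9]
width: 0.0555
```

>>> drive_tool --steps '[[[-3,0,0,0,50],[-2,0,0,0,50],[-0.6,0,0,0,50],[0,0,0,0,50],[0,0,0,0,50]]]'

```text
t: 15.1
tcp_pos: [0.4803, -0.3465, 0.0946]
tool_rot: [-2.22, -2.222, -0.0]
contact_force: [-0.2, -0.2, -2.1]
width: 0.0559
```

```bash
python3 - <<'E'
from h import *
s=grab_frame("scene"); t=grab_frame("top"); st=read_state(); print(st["tcp_pos"],st["tool_rot"],st["contact_force"],st["wrist_torque"],st["width"])
a=cv2.resize(s[120:260,250:400],None,fx=4,fy=4,interpolation=cv2.INTER_CUBIC)
cv2.imwrite("pics/s6.png",a)
tcp=st["tcp_pos"]+[0,0,.035]
for th in (0,10): print(th,((proj("scene",cover_pts(tcp,0,np.radians(th),.025))-[250,120]+.5)*4-.5).round(0).tolist())
E
```

```text
[ 0.48034389 -0.34678975  0.09480205] [-2.21991201e+00 -2.22261760e+00 -2.04181878e-04] [ 0.323409   -0.43439158 -2.09652783] [ 0.01106945  0.02764371 -0.03647977] 0.05605154909349507Traceback (most recent call last):
  File "<stdin>", line 6, in <module>
  File "h.py", line 16, in cover_pts
    P=P@cv2.Rodrigues(np.array([0,th,0.]))[0].T@cv2.Rodrigues(np.array([0,0,yaw]))[0].T
                                                ~~~~~~~~~~~~~^^^^^^^^^^^^^^^^^^^^^
cv2.error: OpenCV(4.12.0) /io/opencv/modules/calib3d/src/calibration_base.cpp:151: error: (-210:Unsupported format or combination of formats) The matrices must have 32f or 64f data type in function 'Rodrigues'
```

View pics/s6.png

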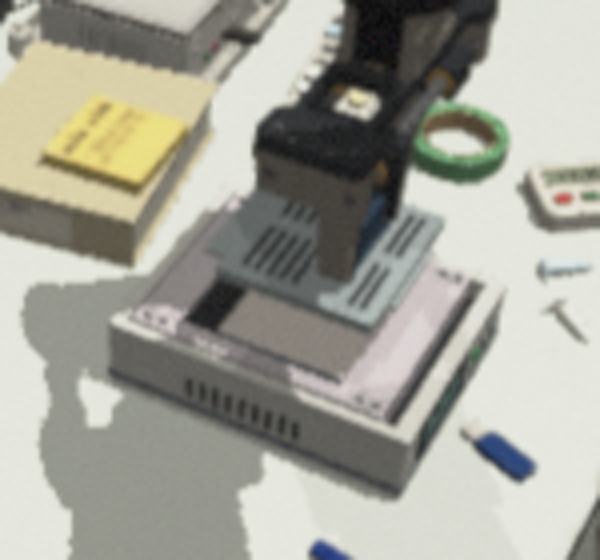

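The cover is held above the sampler. Its front-left corner is at (365,325), far-left at (217,265), front-right at (442,215), and the lip is at about (207,245). I'll compare with predictions.

```bash
python3 - <<'E'
from h import *
from scipy.optimize import least_squares
tcp=np.array([.4803,-.3467,.1297])
obs=(np.array([(365,322),(442,215),(217,262)])+.5)/4-.5+[250,120]
f=lambda v:(proj("scene",cover_pts(tcp,v[3],v[2],.025,v[0],v[1])[:3])-obs).ravel()
for v0 in([0,0,0,0],):
    r=least_squares(f,v0,x_scale=[.005,.005,.1,.05]); print(r.x, f(r.x).round(1)); print(f(np.array([0,0,0,0.])).round(1),f(np.array([0,0,.15,0.])).round(1))
E
```

```text
[ 0.00427523 -0.00075148 -0.0046842  -0.00342104] [ 0.7  0.1  0.6 -0.1 -1.3 -0.2]
[2.4 1.  2.1 0.5 0.2 0.8] [ 3.5 -0.5  3.2 -0.9  1.2  4.3]
```

>>> drive_tool --steps '[[[-0.2,-0.6,1,0,50],[0,0,1.5,0,50],[0,0,1.0,0,50],[0,0,0.3,0,50],[0,0,0,0,50]]]' --squeeze 8

```text
t: 15.82
tcp_pos: [0.4741, -0.3496, 0.0565]
tool_rot: [-2.221, -2.221, -0.0]
contact_force: [-0.1, -0.7, -0.8]
width: 0.0557
```

>>> drive_tool --steps '[[[0,0,0.2,0,50],[0,0,0.2,0,50],[0,0,0,0,50]]]'

```text
t: 16.2
tcp_pos: [0.4741, -0.3497, 0.0527]
tool_rot: [-2.221, -2.222, -0.0]
contact_force: [-0.5, 0.5, -2.1]
width: 0.0557
```

>>> drive_tool --steps '[[[0,0,0.2,0,50],[0,0,0,0,50]]]'

```text
t: 16.45
tcp_pos: [0.4741, -0.3496, 0.0506]
tool_rot: [-2.221, -2.221, -0.0]
contact_force: [-0.6, 0.7, -1.9]
width: 0.0558
```

>>> drive_tool --steps '[[[0,0,0.2,0,50],[0,0,0,0,50]]]'

```text
t: 16.7
tcp_pos: [0.4744, -0.3499, 0.0491]
tool_rot: [2.221, 2.221, 0.0]
contact_force: [0.6, 0.7, -0.8]
width: 0.0559
```

>>> drive_tool --steps '[[[0,0,0.2,0,50],[0,0,0,0,50]]]'

```text
t: 16.95
tcp_pos: [0.4755, -0.3499, 0.0478]
tool_rot: [2.219, 2.22, 0.002]
contact_force: [4.8, 3.5, 4.7]
width: 0.0557
```

>>> drive_tool --steps '[[[0,0,0.2,0,50],[0,0,0,0,50]]]'

```text
t: 17.2
tcp_pos: [0.4759, -0.35, 0.0464]
tool_rot: [2.219, 2.219, 0.002]
contact_force: [4.2, 3.7, 6.9]
width: 0.0559
```

>>> drive_tool --steps '[[[0.1,0,-0.2,0,50],[0.05,0,0,0,50],[0,0,0,0,50]]]'

```text
t: 17.58
tcp_pos: [0.4736, -0.3486, 0.0466]
tool_rot: [-2.221, -2.221, 0.002]
contact_force: [-0.8, -0.8, 1.9]
width: 0.0561
```

>>> drive_tool --steps '[[[0,0,0.2,0,50],[0,0,0,0,50]]]'

```text
t: 17.82
tcp_pos: [0.474, -0.3486, 0.0459]
tool_rot: [-2.221, -2.222, 0.001]
contact_force: [-2.3, 2.3, 8.8]
width: 0.0562
```

>>> drive_tool --steps '[[[0,0,0.15,0,50],[0,0,0,0,50]]]'

```text
t: 18.08
tcp_pos: [0.4744, -0.3486, 0.0449]
tool_rot: [2.221, 2.221, -0.0]
contact_force: [-2.1, 2.2, 10.5]
width: 0.0558
```

```bash
python3 - <<'E'
from h import *
s=grab_frame("scene"); t=grab_frame("top"); st=read_state(); print(st["tcp_pos"],st["contact_force"],st["wrist_torque"],st["width"])
a=cv2.resize(s[150:235,265:385],None,fx=6.6,fy=6.6,interpolation=cv2.INTER_CUBIC)
cv2.imwrite("pics/s7.png",a)
E
```

```text
[ 0.47439505 -0.34863505  0.04490774] [-2.8731491   2.251341   10.72311917] [0.44553478 0.42021093 0.05895413] 0.05599147651766092
```

View pics/s7.png

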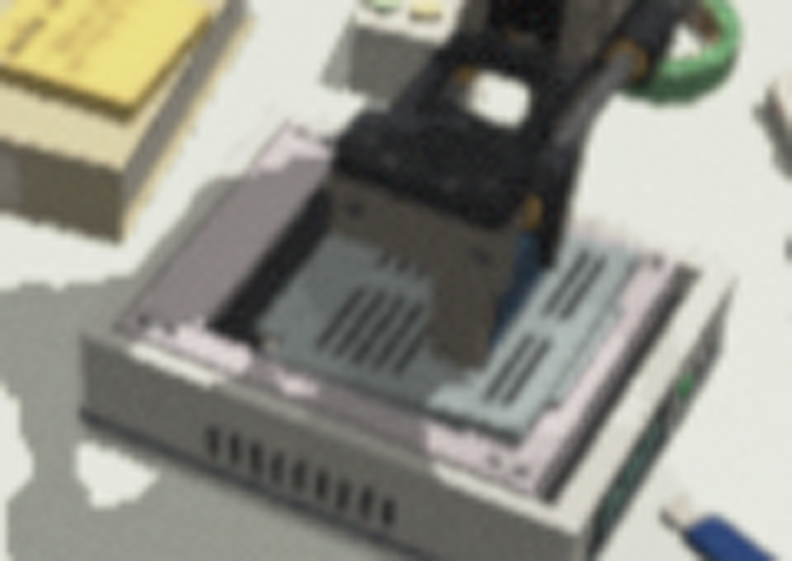

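The cover is over the opening: front-left corner at about (515,440), far-left at about (265,330), with the dark pocket visible beyond it. It bears weight almost evenly, so a side probably rests on the frame. I'll make one composite picture of both views to check the y alignment.

```bash
python3 - <<'E'
from h import *
s=grab_frame("scene"); t=grab_frame("top")
clahe=cv2.createCLAHE(2.0,(4,4))
def up(im,f):
    im=cv2.resize(im,None,fx=f,fy=f,interpolation=cv2.INTER_CUBIC); l=cv2.cvtColor(im,cv2.COLOR_BGR2LAB); l[...,0]=clahe.apply(l[...,0]); return cv2.cvtColor(l,cv2.COLOR_LAB2BGR)
a=up(s[172:232,285:365],5); b=up(t[180:270,285:365],5)
H=max(a.shape[0],b.shape[0]); c=np.zeros((H,800,3),np.uint8); c[:a.shape[0],:400]=a; c[:b.shape[0],400:]=b
cv2.imwrite("pics/s8.png",c); cv2.imwrite("pics/raw_s.png",s); cv2.imwrite("pics/raw_t.png",t)
E
```

```text
(no output)
```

View pics/s8.png

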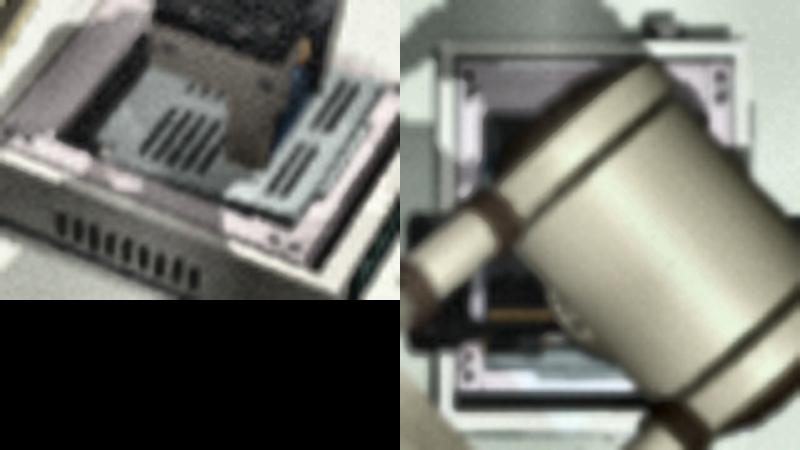

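The left half shows the plate's left edge running from about (105,150) to (288,220) with the front corner raised. The opening's left edge is lower in the picture. On the right, the arm hides the top view. Numeric check:

```bash
python3 - <<'E'
from h import *
q=np.array([(290,218),(105,150)])/5+[285,172]-.4
for z in(.058,.063,.068): print(z,ray("scene",q,z)[:,:2].round(4).tolist())
q0=np.array([(345,58),(478,100),(268,152),(410,210)])/3.7+[225,160]-.35
print(ray("scene",q0,.059)[:,:2].round(4).tolist())
tcp=np.array([.4744,-.3486,.0449+.035])
print(cover_pts(tcp,0,0,.021,.003,0)[:3].round(4))
E
```

```text
0.058 [[0.4456, -0.303], [0.5426, -0.2993]]
0.063 [[0.444, -0.2983], [0.5403, -0.2946]]
0.068 [[0.4425, -0.2936], [0.5381, -0.2899]]
[[0.5612, -0.4021], [0.4626, -0.4089], [0.5615, -0.2904], [0.458, -0.2899]]Traceback (most recent call last):
  File "<stdin>", line 7, in <module>
  File "h.py", line 16, in cover_pts
    P=P@cv2.Rodrigues(np.array([0,th,0.]))[0].T@cv2.Rodrigues(np.array([0,0,yaw]))[0].T
                                                ~~~~~~~~~~~~~^^^^^^^^^^^^^^^^^^^^^
cv2.error: OpenCV(4.12.0) /io/opencv/modules/calib3d/src/calibration_base.cpp:151: error: (-210:Unsupported format or combination of formats) The matrices must have 32f or 64f data type in function 'Rodrigues'
```

>>> drive_tool --steps '[[[0,0,-0.5,0,50],[0.16,0,0,0,50],[0,0,0.2,0,50],[0,0,0.2,0,50],[0,0,0,0,50]]]'

```text
t: 18.9
tcp_pos: [0.4743, -0.3473, 0.045]
tool_rot: [2.22, 2.221, -0.001]
contact_force: [-2.1, -2.4, 6.1]
width: 0.0563
```

>>> drive_tool --steps '[[[0,0,0.2,0,50],[0,0,0,0,50]]]'

```text
t: 19.15
tcp_pos: [0.4748, -0.3473, 0.0439]
tool_rot: [2.22, 2.221, -0.0]
contact_force: [-3.2, 1.2, 9.7]
width: 0.0559
```

>>> drive_tool --steps '[[[0,0,0.15,0,50],[0,0,0,0,50]]]'

```text
t: 19.4
tcp_pos: [0.475, -0.3473, 0.0432]
tool_rot: [2.22, 2.221, -0.0]
contact_force: [-2.9, 1.2, 13.6]
width: 0.0561
```

The hinge friction at 8 N is simply too stiff. I'll ease the grip to 3 N so the cover can pivot lip-down.

>>> drive_tool --steps '[[[0,0,0,0,50],[0,0,0,0,50],[0,0,0,0,50]]]' --squeeze 3

```text
t: 19.77
tcp_pos: [0.475, -0.3473, 0.0432]
tool_rot: [2.22, 2.221, -0.0]
contact_force: [-3.4, 1.9, 14.1]
width: 0.0557
```

```bash
python3 - <<'E'
from h import *
s=grab_frame("scene"); st=read_state(); print(st["tcp_pos"],st["contact_force"],st["wrist_torque"],st["width"])
# change vs. before in plate region
a=cv2.imread("pics/raw_s.png"); cv2.imwrite("pics/raw_s2.png",s)
# vertical profiles across plate's left edge at several columns (grey)
for im in (a,s):
    g=cv2.cvtColor(im,cv2.COLOR_BGR2GRAY)
    for c in (308,315,322,330,338): print(c,g[198:222,c].tolist())
E
```

```text
[ 0.47497359 -0.34730658  0.04316423] [-3.40613624  1.83192869 13.82057266] [0.29278551 0.78942522 0.03172776] 0.055836728490438026
308 [114, 115, 110, 112, 116, 115, 108, 113, 138, 176, 195, 163, 124, 141, 137, 117, 96, 98, 97, 99, 91, 87, 87, 88]
315 [80, 66, 76, 95, 95, 91, 105, 114, 106, 94, 107, 116, 113, 112, 107, 111, 125, 119, 105, 95, 96, 93, 94, 94]
322 [79, 61, 68, 84, 88, 76, 67, 76, 98, 101, 95, 85, 92, 105, 113, 112, 111, 104, 110, 123, 117, 103, 97, 97]
330 [71, 64, 68, 71, 74, 79, 88, 100, 102, 101, 104, 117, 141, 128, 88, 103, 156, 187, 192, 185, 155, 127, 151, 142]
338 [66, 68, 72, 71, 74, 73, 85, 107, 141, 159, 150, 130, 127, 152, 167, 141, 95, 91, 142, 184, 185, 169, 172, 166]
308 [117, 117, 117, 118, 116, 115, 117, 120, 132, 164, 194, 170, 128, 140, 137, 119, 100, 96, 97, 97, 94, 87, 92, 88]
315 [80, 64, 72, 94, 100, 94, 101, 114, 113, 102, 106, 114, 114, 115, 106, 110, 125, 120, 106, 94, 95, 95, 95, 94]
322 [77, 61, 65, 85, 91, 78, 63, 67, 89, 101, 99, 92, 90, 109, 114, 113, 111, 104, 110, 122, 117, 103, 98, 94]
330 [69, 66, 64, 66, 70, 71, 76, 91, 99, 101, 102, 118, 143, 132, 91, 98, 152, 188, 190, 188, 156, 129, 148, 140]
338 [59, 61, 67, 63, 61, 63, 87, 112, 141, 158, 151, 132, 110, 138, 164, 157, 125, 87, 110, 160, 184, 169, 174, 164]
```

The tips are at true z ≈ 0.067, exactly the plate top if the cover lies level on the frame. So the cover slid up in the grip and is still supported on a side or the ledge. I'll regrip higher, shift back a little and try again.

>>> drive_tool --steps '[[[0,0,-0.3,0,50],[0,0,0,0,66],[0,0,-0.3,0,66],[0,0,0,0,66],[0,0,0,0,50],[0,0,0,0,50],[0,0,0,0,50],[0,0,0,0,50]]]' --squeeze 12

```text
t: 20.82
tcp_pos: [0.4741, -0.3471, 0.0468]
tool_rot: [2.221, 2.221, -0.001]
contact_force: [-0.3, -4.3, -2.6]
width: 0.056
```

```bash
python3 - <<'E'
from h import *
s=grab_frame("scene"); st=read_state(); print(st["tcp_pos"],st["contact_force"],st["wrist_torque"],st["width"])
cv2.imwrite("pics/raw_s3.png",s)
g=cv2.GaussianBlur(cv2.cvtColor(s,cv2.COLOR_BGR2GRAY),(0,0),.7)
for c in (306,310,314,318,322,326,330,334,338,342): print(c,g[198:222,c].tolist())
yaw=0.
for th in (0.,.05,.1):
    P=cover_pts(np.array([.475,-.3473,.084]),yaw,th,.025,.002,0.); print(th,proj("scene",P[[0,1,2]]).round(1).tolist())
O=[(.458,-.290,.059),(.566,-.290,.059)]; print(proj("scene",O).round(1).tolist())
E
```

```text
[ 0.47415923 -0.34717003  0.04685667] [ 0.12132536 -4.56301805 -2.29978434] [-0.98853399  0.0073937   0.02300291] 0.05584831751180199
306 [111, 113, 108, 107, 115, 117, 122, 130, 136, 144, 145, 137, 136, 134, 119, 103, 97, 96, 96, 94, 85, 73, 66, 66]
310 [117, 116, 116, 116, 115, 115, 114, 112, 121, 137, 153, 149, 130, 126, 133, 127, 111, 99, 96, 96, 93, 84, 70, 64]
314 [96, 88, 83, 83, 92, 101, 109, 113, 109, 109, 113, 117, 115, 110, 109, 116, 121, 114, 103, 97, 95, 93, 89, 80]
318 [82, 78, 74, 77, 81, 83, 86, 94, 99, 98, 95, 100, 109, 113, 112, 109, 110, 118, 120, 111, 100, 96, 95, 94]
322 [77, 71, 73, 81, 83, 77, 71, 77, 89, 97, 96, 91, 94, 105, 112, 113, 110, 107, 111, 118, 115, 105, 97, 95]
326 [74, 71, 75, 79, 77, 73, 74, 80, 90, 98, 101, 98, 91, 87, 97, 109, 115, 114, 109, 108, 116, 119, 112, 101]
330 [72, 68, 69, 71, 74, 82, 93, 99, 101, 103, 109, 122, 134, 125, 105, 111, 148, 176, 181, 174, 157, 151, 156, 144]
334 [66, 66, 66, 66, 66, 67, 71, 84, 97, 111, 136, 158, 166, 162, 141, 109, 97, 125, 166, 189, 189, 175, 163, 178]
338 [63, 65, 68, 69, 72, 79, 93, 113, 136, 148, 143, 129, 126, 143, 158, 150, 122, 102, 119, 155, 174, 170, 167, 161]
342 [89, 114, 135, 146, 145, 134, 122, 117, 119, 122, 119, 115, 123, 144, 164, 170, 156, 126, 101, 112, 149, 173, 170, 160]
0.0 [[342.6, 215.6], [360.9, 188.3], [304.6, 200.4]]
0.05 [[342.9, 215.2], [361.3, 187.9], [304.9, 201.5]]
0.1 [[343.3, 214.8], [361.6, 187.5], [305.2, 202.7]]
[[335.5, 216.4], [295.4, 200.2]]
```

The side force is now -4.3 N in y, but at y = -0.350 it was +3.5 N. So the plate already lies inside the opening's width (centre about -0.3485), tilted on the near rim and the rails. I'll centre it, grip firmly and slide it toward the ledge by feel.

>>> drive_tool --steps '[[[-0.15,0,0,0,50],[0,0,0,0,50],[0,0.2,0.02,0,50],[0,0.2,0.02,0,50],[0,0,0,0,50]]]' --squeeze 25

```text
t: 21.5
tcp_pos: [0.4784, -0.3477, 0.0463]
tool_rot: [-2.221, -2.222, -0.001]
contact_force: [-0.5, 0.5, -0.2]
width: 0.0556
```

>>> drive_tool --steps '[[[0,0.2,0.02,0,50],[0,0.2,0.02,0,50],[0,0,0,0,50]]]'

```text
t: 21.88
tcp_pos: [0.4824, -0.3483, 0.0462]
tool_rot: [2.221, 2.221, -0.0]
contact_force: [-1.9, 0.6, 1.1]
width: 0.0558
```

>>> drive_tool --steps '[[[0,0.2,0.02,0,50],[0,0.2,0.02,0,50],[0,0,0,0,50]]]'

```text
t: 22.25
tcp_pos: [0.4866, -0.3483, 0.0458]
tool_rot: [2.221, 2.221, 0.0]
contact_force: [-1.1, -0.3, 1.9]
width: 0.0558
```

>>> drive_tool --steps '[[[0,0.15,0.02,0,50],[0,0.1,0.01,0,50],[0,0,0,0,50]]]'

```text
t: 22.62
tcp_pos: [0.4888, -0.3482, 0.0454]
tool_rot: [2.221, 2.221, 0.0]
contact_force: [-1.2, -0.4, 2.6]
width: 0.0556
```

>>> drive_tool --steps '[[[0,0.1,0.01,0,50],[0,0.1,0.01,0,50],[0,0,0,0,50]]]'

```text
t: 23.0
tcp_pos: [0.4908, -0.3481, 0.0452]
tool_rot: [2.221, 2.222, 0.0]
contact_force: [-2.1, -1.0, 2.8]
width: 0.0555
```

>>> drive_tool --steps '[[[0,0.1,0.01,0,50],[0,0.1,0.01,0,50],[0,0,0,0,50]]]'

```text
t: 23.38
tcp_pos: [0.4923, -0.3481, 0.0449]
tool_rot: [-2.221, -2.221, 0.001]
contact_force: [-5.5, 0.2, 4.1]
width: 0.0559
```

>>> drive_tool --steps '[[[0,0.1,0.01,0,50],[0,0.1,0.01,0,50],[0,0,0,0,50]]]'

```text
t: 23.75
tcp_pos: [0.4942, -0.3481, 0.0447]
tool_rot: [-2.22, -2.221, 0.001]
contact_force: [-5.7, 0.3, 5.1]
width: 0.0559
```

>>> drive_tool --steps '[[[0,0.1,0.01,0,50],[0,0.1,0.01,0,50],[0,0,0,0,50]]]'

```text
t: 24.12
tcp_pos: [0.4959, -0.3481, 0.0445]
tool_rot: [-2.22, -2.221, 0.002]
contact_force: [-6.7, -0.5, 6.3]
width: 0.0555
```

>>> drive_tool --steps '[[[0,0.1,0.01,0,50],[0,0.1,0.01,0,50],[0,0,0,0,50]]]'

```text
t: 24.5
tcp_pos: [0.4975, -0.3481, 0.0443]
tool_rot: [-2.22, -2.22, 0.002]
contact_force: [-7.2, -0.2, 5.9]
width: 0.0555
```

>>> drive_tool --steps '[[[0,0.1,0.01,0,50],[0,0,0,0,50]]]'

```text
t: 24.75
tcp_pos: [0.4984, -0.3481, 0.0442]
tool_rot: [-2.219, -2.22, 0.003]
contact_force: [-7.3, -0.8, 6.6]
width: 0.0555
```

>>> drive_tool --steps '[[[0,0.1,0,0,50],[0,0,0,0,50]]]'

```text
t: 25.0
tcp_pos: [0.4992, -0.3481, 0.0441]
tool_rot: [-2.219, -2.22, 0.003]
contact_force: [-8.6, -0.0, 6.5]
width: 0.0559
```

>>> drive_tool --steps '[[[0,0.1,0,0,50],[0,0,0,0,50]]]'

```text
t: 25.25
tcp_pos: [0.5001, -0.3481, 0.044]
tool_rot: [-2.219, -2.22, 0.003]
contact_force: [-8.1, -0.2, 5.6]
width: 0.0556
```

>>> drive_tool --steps '[[[0,0.1,0,0,50],[0,0,0,0,50]]]'

```text
t: 25.5
tcp_pos: [0.5009, -0.3481, 0.0439]
tool_rot: [-2.219, -2.22, 0.003]
contact_force: [-9.5, -0.7, 6.7]
width: 0.0557
```

>>> drive_tool --steps '[[[0,0.1,0,0,50],[0,0,0,0,50]]]'

```text
t: 25.75
tcp_pos: [0.5018, -0.3481, 0.0438]
tool_rot: [-2.219, -2.219, 0.004]
contact_force: [-9.2, -0.7, 6.5]
width: 0.0557
```

>>> drive_tool --steps '[[[0,0.1,0,0,50],[0,0,0,0,50]]]'

```text
t: 26.0
tcp_pos: [0.5026, -0.348, 0.0438]
tool_rot: [-2.218, -2.219, 0.004]
contact_force: [-10.5, -1.2, 6.6]
width: 0.0557
```

>>> drive_tool --steps '[[[0,0.1,0,0,50],[0,0,0,0,50]]]'

```text
t: 26.25
tcp_pos: [0.5026, -0.3481, 0.0436]
tool_rot: [-2.217, -2.218, 0.006]
contact_force: [-13.0, -0.5, 7.6]
width: 0.0555
```

>>> drive_tool --steps '[[[0,0.1,0,0,50],[0,0,0,0,50]]]'

```text
t: 26.5
tcp_pos: [0.5026, -0.348, 0.0435]
tool_rot: [-2.215, -2.217, 0.008]
contact_force: [-16.6, -0.3, 9.3]
width: 0.0553
```

I found the hard stop at x = 0.5026. I'll back off slightly, then swing down while easing x back to allow for the pivot geometry.

>>> drive_tool --steps '[[[0,-0.2,0,0,50],[0,0,0,0,50],[0,-0.03,0.1,0,50],[0,0,0,0,50]]]'

```text
t: 27.0
tcp_pos: [0.5024, -0.348, 0.0433]
tool_rot: [-2.218, -2.219, 0.004]
contact_force: [-10.3, -0.2, 9.2]
width: 0.0554
```

>>> drive_tool --steps '[[[0,-0.05,0.1,0,50],[0,0,0,0,50]]]'

```text
t: 27.25
tcp_pos: [0.5023, -0.3481, 0.043]
tool_rot: [-2.219, -2.22, 0.003]
contact_force: [-10.6, 1.2, 12.6]
width: 0.0558
```

>>> drive_tool --steps '[[[0,0,0,0,50],[0,0,0,0,50]]]' --squeeze 14

```text
t: 27.5
tcp_pos: [0.5023, -0.348, 0.0429]
tool_rot: [-2.219, -2.22, 0.003]
contact_force: [-11.2, -0.6, 11.0]
width: 0.0558
```

>>> drive_tool --steps '[[[0,-0.03,0.1,0,50],[0,0,0,0,50]]]'

```text
t: 27.75
tcp_pos: [0.5021, -0.3481, 0.0419]
tool_rot: [-2.219, -2.22, 0.003]
contact_force: [-10.1, 0.6, 11.6]
width: 0.0563
```

>>> drive_tool --steps '[[[0,-0.04,0.1,0,50],[0,0,0,0,50]]]'

```text
t: 28.0
tcp_pos: [0.5019, -0.3481, 0.0408]
tool_rot: [-2.219, -2.22, 0.003]
contact_force: [-9.5, 1.3, 9.9]
width: 0.0562
```

>>> drive_tool --steps '[[[0,-0.04,0.1,0,50],[0,0,0,0,50]]]'

```text
t: 28.25
tcp_pos: [0.5016, -0.3481, 0.0398]
tool_rot: [-2.219, -2.22, 0.002]
contact_force: [-8.8, 2.0, 9.4]
width: 0.0559
```

>>> drive_tool --steps '[[[0,0.03,0.1,0,50],[0,0,0,0,50]]]'

```text
t: 28.5
tcp_pos: [0.5015, -0.3481, 0.0387]
tool_rot: [-2.219, -2.22, 0.003]
contact_force: [-10.9, 1.4, 10.8]
width: 0.0557
```

```bash
python3 - <<'E'
from h import *
s=grab_frame("scene"); st=read_state(); print(st["tcp_pos"],st["contact_force"],st["wrist_torque"],st["width"])
cv2.imwrite("pics/raw_s5.png",s)
g=cv2.GaussianBlur(cv2.cvtColor(s,cv2.COLOR_BGR2GRAY),(0,0),.6)
Y=-.36
for y in (-.30,-.31,-.375):   # profile along x across near rim, at z=.059
    xs=np.arange(.435,.49,.0025); p=proj("scene",np.c_[xs,np.full_like(xs,y),np.full_like(xs,.059)]).astype(np.float32)
    print(y,list(zip((xs*1e3).round(1).tolist(),cv2.remap(s,p[:,0].copy(),p[:,1].copy(),1)[:,0].tolist())))
E
```

```text
[ 0.50146991 -0.34803711  0.03865792] [-9.74693318  0.12500159 10.65621497] [0.26059412 1.7289751  0.10932933] 0.05631649203415478
-0.3 [(435.0, [195, 196, 206]), (437.5, [196, 197, 206]), (440.0, [195, 196, 206]), (442.5, [194, 196, 206]), (445.0, [194, 194, 205]), (447.5, [194, 195, 204]), (450.0, [194, 194, 204]), (452.5, [192, 193, 203]), (455.0, [191, 192, 201]), (457.5, [190, 191, 200]), (460.0, [184, 189, 196]), (462.5, [180, 189, 195]), (465.0, [162, 169, 171]), (467.5, [155, 159, 154]), (470.0, [175, 177, 169]), (472.5, [180, 183, 173]), (475.0, [178, 181, 172]), (477.5, [170, 173, 165]), (480.0, [166, 169, 161]), (482.5, [161, 166, 157]), (485.0, [157, 161, 153]), (487.5, [164, 168, 158])]
-0.31 [(435.0, [195, 196, 207]), (437.5, [198, 198, 208]), (440.0, [196, 195, 205]), (442.5, [196, 196, 206]), (445.0, [194, 196, 206]), (447.5, [195, 195, 206]), (450.0, [196, 196, 206]), (452.5, [196, 196, 206]), (455.0, [196, 197, 207]), (457.5, [197, 198, 206]), (460.0, [174, 175, 182]), (462.5, [138, 141, 145]), (465.0, [124, 127, 126]), (467.5, [148, 151, 146]), (470.0, [176, 180, 171]), (472.5, [181, 186, 176]), (475.0, [164, 167, 159]), (477.5, [123, 126, 120]), (480.0, [115, 117, 112]), (482.5, [129, 132, 126]), (485.0, [107, 108, 105]), (487.5, [123, 126, 119])]
-0.375 [(435.0, [207, 208, 216]), (437.5, [203, 205, 214]), (440.0, [201, 203, 213]), (442.5, [199, 200, 210]), (445.0, [197, 200, 211]), (447.5, [195, 196, 205]), (450.0, [196, 197, 207]), (452.5, [196, 198, 207]), (455.0, [196, 197, 206]), (457.5, [194, 196, 204]), (460.0, [184, 186, 195]), (462.5, [155, 159, 165]), (465.0, [131, 135, 135]), (467.5, [137, 141, 136]), (470.0, [162, 166, 157]), (472.5, [168, 173, 164]), (475.0, [156, 159, 151]), (477.5, [116, 117, 112]), (480.0, [109, 112, 105]), (482.5, [131, 133, 128]), (485.0, [109, 111, 106]), (487.5, [122, 124, 118])]
```

The profile shows the near rim up to x = 0.460, then a 6 mm dark gap, then the plate at rim level. The cover is down and pushed back 6 mm. The TCP height (0.0387) also matches flush. I'll ease it back so the short lip goes under the rim.

>>> drive_tool --steps '[[[0,-0.15,0,0,50],[0,-0.1,0,0,50],[0,0,0,0,50]]]'

```text
t: 28.92
tcp_pos: [0.501, -0.3481, 0.0386]
tool_rot: [2.221, 2.221, 0.001]
contact_force: [-2.1, 0.5, 5.6]
width: 0.0561
```

>>> drive_tool --steps '[[[0,-0.1,0,0,50],[0,-0.1,0,0,50],[0,0,0,0,50]]]'

```text
t: 29.3
tcp_pos: [0.499, -0.3481, 0.0385]
tool_rot: [2.221, 2.221, 0.001]
contact_force: [-1.7, -0.4, 4.8]
width: 0.0558
```

>>> drive_tool --steps '[[[0,-0.1,0,0,50],[0,0,0,0,50]]]'

```text
t: 29.55
tcp_pos: [0.498, -0.3481, 0.0385]
tool_rot: [2.221, 2.221, 0.001]
contact_force: [-0.5, 0.3, 4.8]
width: 0.0558
```

>>> drive_tool --steps '[[[0,-0.1,0,0,50],[0,0,0,0,50]]]'

```text
t: 29.8
tcp_pos: [0.497, -0.3482, 0.0384]
tool_rot: [2.221, 2.221, 0.001]
contact_force: [0.5, 0.5, 5.1]
width: 0.0557
```

>>> drive_tool --steps '[[[0,-0.1,0,0,50],[0,0,0,0,50]]]'

```text
t: 30.05
tcp_pos: [0.496, -0.3481, 0.0384]
tool_rot: [2.221, 2.221, 0.001]
contact_force: [0.2, 0.1, 5.2]
width: 0.0558
```

```bash
cat > prof.py <<'E'
from h import *
s=grab_frame("scene"); st=read_state(); print(st["tcp_pos"],st["contact_force"],st["wrist_torque"],st["width"])
for y in (-.31,-.375,-.39):
    xs=np.arange(.45,.485,.0015); p=proj("scene",np.c_[xs,np.full_like(xs,y),np.full_like(xs,.059)]).astype(np.float32)
    print(y,list(zip((xs*1e3).round(1).tolist(),cv2.remap(s,p[:,0].copy(),p[:,1].copy(),2)[:,0].mean(1).round().tolist())))
E
python3 prof.py
```

```text
[ 0.49596498 -0.34816169  0.03842802] [ 0.42007891 -0.27451601  5.3350312 ] [ 0.34445982 -0.15692626  0.06881706] 0.05603369555367776
-0.31 [(450.0, 204.0), (451.5, 205.0), (453.0, 207.0), (454.5, 209.0), (456.0, 209.0), (457.5, 211.0), (459.0, 198.0), (460.5, 177.0), (462.0, 170.0), (463.5, 176.0), (465.0, 179.0), (466.5, 181.0), (468.0, 182.0), (469.5, 166.0), (471.0, 137.0), (472.5, 104.0), (474.0, 103.0), (475.5, 129.0), (477.0, 136.0), (478.5, 111.0), (480.0, 98.0), (481.5, 114.0), (483.0, 143.0), (484.5, 161.0)]
-0.375 [(450.0, 199.0), (451.5, 200.0), (453.0, 201.0), (454.5, 200.0), (456.0, 199.0), (457.5, 198.0), (459.0, 193.0), (460.5, 183.0), (462.0, 170.0), (463.5, 164.0), (465.0, 167.0), (466.5, 169.0), (468.0, 167.0), (469.5, 153.0), (471.0, 129.0), (472.5, 106.0), (474.0, 110.0), (475.5, 128.0), (477.0, 135.0), (478.5, 116.0), (480.0, 99.0), (481.5, 115.0), (483.0, 144.0), (484.5, 161.0)]
-0.39 [(450.0, 199.0), (451.5, 200.0), (453.0, 200.0), (454.5, 200.0), (456.0, 200.0), (457.5, 198.0), (459.0, 194.0), (460.5, 183.0), (462.0, 173.0), (463.5, 169.0), (465.0, 170.0), (466.5, 170.0), (468.0, 167.0), (469.5, 162.0), (471.0, 137.0), (472.5, 113.0), (474.0, 108.0), (475.5, 126.0), (477.0, 134.0), (478.5, 125.0), (480.0, 112.0), (481.5, 119.0), (483.0, 142.0), (484.5, 162.0)]
```

The gap has closed and the plate followed back about 5 mm to the rim, with no force left on the tool in x. Releasing and retreating.

>>> drive_tool --steps '[[[0,0,-0.05,0,50],[0,0,0,0,68],[0,0,0,0,68],[0,0,0,0,68],[0,0,-0.5,0,68],[0,0,-1.5,0,68],[0,0,-3,0,80],[0,0,-4,0,100],[0,0,-4,0,100],[0,0,0,0,100]]]'

```text
t: 31.35
tcp_pos: [0.4978, -0.3504, 0.1745]
tool_rot: [2.214, 2.215, -0.0]
contact_force: [-0.2, 0.3, -0.7]
width: 0.0922
```

>>> drive_tool --steps '[[[4,-2,-1,0,100],[4.5,-2,-1,0,100],[5,-2,0,0,100],[5,-2,0,0,100],[5,-2,0,0,100],[5,0,0,0,100],[3,0,0,0,100],[0,0,0,0,100]]]'

```text
t: 32.35
tcp_pos: [0.395, -0.0317, 0.1884]
tool_rot: [-2.217, -2.225, 0.0]
contact_force: [0.8, 0.1, -0.2]
width: 0.092
```

```bash
python3 prof.py; python3 - <<'E'
from h import *
t=grab_frame("top"); s=grab_frame("scene"); cv2.imwrite("pics/endt.png",t); cv2.imwrite("pics/ends.png",s)
# top: profile along x through opening at two y; z=.059
for y in (-.31,-.335,-.375,-.39):
    xs=np.arange(.44,.585,.003); p=proj("top",np.c_[xs,np.full_like(xs,y),np.full_like(xs,.059)]).astype(np.float32)
    print(y,list(zip((xs*1e3).round().astype(int).tolist(),cv2.remap(t,p[:,0].copy(),p[:,1].copy(),2)[:,0].mean(1).round().astype(int).tolist())))
# rib in both views
for n,im in(("top",t),("scene",s)):
    c=proj(n,(.4955,-.348,.08))[0].astype(int); r=im[c[1]-14:c[1]+16,c[0]-20:c[0]+20].astype(int)
    m=((r.sum(2)<255)&(r[...,0]>r[...,2]+18)).astype(np.uint8); k=max(cv2.findContours(m,0,2)[0],key=cv2.contourArea)
    b=cv2.minAreaRect(k); print(n,cv2.contourArea(k),ray(n,np.array(b[0])+c-[20,14],.080)[0].round(4),b)
# bystanders moved?
for n,im in(("top",t),("scene",s)):
    d=np.abs(im.astype(int)-cv2.imread(f"pics/{n}0.png")).sum(2)>90; m=cv2.morphologyEx(d.astype(np.uint8),cv2.MORPH_OPEN,np.ones((3,3)))
    print(n,[cv2.boundingRect(c) for c in cv2.findContours(m,0,2)[0] if cv2.contourArea(c)>12])
E
```

```text
[ 0.39522808 -0.03283193  0.18847268] [-1.18545252 -0.47714929 -0.17948361] [0.05084859 0.00573814 0.02870727] 0.0918132259739631
-0.31 [(450.0, 137.0), (451.5, 105.0), (453.0, 91.0), (454.5, 92.0), (456.0, 97.0), (457.5, 97.0), (459.0, 92.0), (460.5, 84.0), (462.0, 73.0), (463.5, 64.0), (465.0, 56.0), (466.5, 44.0), (468.0, 36.0), (469.5, 36.0), (471.0, 45.0), (472.5, 58.0), (474.0, 63.0), (475.5, 65.0), (477.0, 66.0), (478.5, 69.0), (480.0, 70.0), (481.5, 68.0), (483.0, 66.0), (484.5, 67.0)]
-0.375 [(450.0, 53.0), (451.5, 53.0), (453.0, 54.0), (454.5, 56.0), (456.0, 57.0), (457.5, 55.0), (459.0, 52.0), (460.5, 49.0), (462.0, 49.0), (463.5, 49.0), (465.0, 45.0), (466.5, 40.0), (468.0, 35.0), (469.5, 35.0), (471.0, 43.0), (472.5, 55.0), (474.0, 63.0), (475.5, 66.0), (477.0, 61.0), (478.5, 48.0), (480.0, 32.0), (481.5, 19.0), (483.0, 18.0), (484.5, 25.0)]
-0.39 [(450.0, 54.0), (451.5, 52.0), (453.0, 47.0), (454.5, 42.0), (456.0, 38.0), (457.5, 37.0), (459.0, 38.0), (460.5, 39.0), (462.0, 38.0), (463.5, 36.0), (465.0, 34.0), (466.5, 35.0), (468.0, 36.0), (469.5, 35.0), (471.0, 38.0), (
[... 1988 characters left out ...]
458, 175), (461, 162), (464, 176), (467, 156), (470, 111), (473, 125), (476, 124), (479, 123), (482, 165), (485, 176), (488, 175), (491, 175), (494, 175), (497, 175), (500, 174), (503, 174), (506, 174), (509, 164), (512, 128), (515, 122), (518, 138), (521, 110), (524, 133), (527, 136), (530, 121), (533, 153), (536, 134), (539, 122), (542, 143), (545, 115), (548, 135), (551, 166), (554, 171), (557, 164), (560, 103), (563, 64), (566, 109), (569, 175), (572, 201), (575, 202), (578, 202), (581, 200), (584, 198)]
top 87.5 [ 0.4929 -0.347   0.08  ] ((20.0, 16.0), (4.0, 22.0), 90.0)Traceback (most recent call last):
  File "<stdin>", line 10, in <module>
ValueError: max() iterable argument is empty
```

In the top view the plate's front meets the near rim at x = 0.457 with no gap. The far gap is 8 mm at the sides with the lip running under the ledge, which is the fitted geometry. I'll clear the arm out of the scene view for a last check.

>>> drive_tool --steps '[[[5,-1,0,0,100],[5,-1,0,0,100],[5,-1,0,0,100],[5,-1,0,0,100],[5,-1,0,0,100],[5,-1,0,0,100],[5,-1,0,0,100],[5,-1,0,0,100],[5,-1,0,0,100],[0,0,0,0,100]]]'

```text
t: 33.75
tcp_pos: [0.3055, 0.4183, 0.188]
tool_rot: [-2.219, -2.224, 0.002]
contact_force: [0.2, -0.9, -0.7]
width: 0.0919
```

```bash
python3 prof.py | cut -c1-420; python3 - <<'E'
from h import *
t=grab_frame("top"); s=grab_frame("scene"); cv2.imwrite("pics/endt.png",t); cv2.imwrite("pics/ends.png",s)
for n,im in(("top",t),("scene",s)):
    c=proj(n,(.4925,-.348,.08))[0].astype(int); r=im[c[1]-16:c[1]+16,c[0]-20:c[0]+20].astype(int)
    m=((r.sum(2)<270)&(r[...,0]>r[...,2]+15)).astype(np.uint8); k=cv2.findContours(m,0,2)[0]
    if k: k=max(k,key=cv2.contourArea); b=cv2.minAreaRect(k); print(n,cv2.contourArea(k),ray(n,np.array(b[0])+c-[20,16],.079)[0].round(4),b[1:])
for n,im in(("top",t),("scene",s)):
    d=np.abs(im.astype(int)-cv2.imread(f"pics/{n}0.png")).sum(2)>90; m=cv2.morphologyEx(d.astype(np.uint8),cv2.MORPH_OPEN,np.ones((3,3)))
    print(n,[cv2.boundingRect(c) for c in cv2.findContours(m,0,2)[0] if cv2.contourArea(c)>12])
# left plate edge height: profile across y at x=.48,.54 in scene, z=.059
for x in (.465,.54):
    ys=np.arange(-.31,-.28,.0015); p=proj("scene",np.c_[np.full_like(ys,x),ys,np.full_like(ys,.059)]).astype(np.float32)
    print(x,list(zip((ys*1e3).round(1).tolist(),cv2.remap(s,p[:,0].copy(),p[:,1].copy(),2)[:,0].mean(1).round().astype(int).tolist())))
E
```

```text
[0.30594156 0.41687392 0.1880392 ] [-1.19639111 -0.06763611  0.28830573] [-0.00615097 -0.00056508 -0.04369252] 0.09187564391887833
-0.31 [(450.0, 183.0), (451.5, 183.0), (453.0, 182.0), (454.5, 180.0), (456.0, 179.0), (457.5, 182.0), (459.0, 173.0), (460.5, 158.0), (462.0, 151.0), (463.5, 152.0), (465.0, 155.0), (466.5, 156.0), (468.0, 153.0), (469.5, 134.0), (471.0, 107.0), (472.5, 91.0), (474.0, 104.0), (475.5, 127.0), (477.0, 126.0), (478.5, 102.0), (480.0, 97.0), (481.5, 120.0), (483.0, 143.0), (484.5, 152.0)]
-0.375 [(450.0, 184.0), (451.5, 184.0), (453.0, 184.0), (454.5, 184.0), (456.0, 183.0), (457.5, 184.0), (459.0, 178.0), (460.5, 165.0), (462.0, 152.0), (463.5, 150.0), (465.0, 153.0), (466.5, 155.0), (468.0, 154.0), (469.5, 139.0), (471.0, 114.0), (472.5, 92.0), (474.0, 98.0), (475.5, 114.0), (477.0, 119.0), (478.5, 105.0), (480.0, 98.0), (481.5, 116.0), (483.0, 139.0), (484.5, 147.0)]
-0.39 [(450.0, 183.0), (451.5, 184.0), (453.0, 184.0), (454.5, 184.0), (456.0, 185.0), (457.5, 184.0), (459.0, 181.0), (460.5, 172.0), (462.0, 160.0), (463.5, 153.0), (465.0, 153.0), (466.5, 
[... 610 characters left out ...]
11, 22), (542, 327, 18, 18), (533, 309, 27, 25), (232, 259, 67, 57), (299, 176, 54, 37)]
0.465 [(-310.0, 155), (-308.5, 155), (-307.0, 156), (-305.5, 156), (-304.0, 155), (-302.5, 155), (-301.0, 155), (-299.5, 156), (-298.0, 153), (-296.5, 148), (-295.0, 144), (-293.5, 141), (-292.0, 144), (-290.5, 155), (-289.0, 167), (-287.5, 175), (-286.0, 179), (-284.5, 180), (-283.0, 177), (-281.5, 170)]
0.54 [(-310.0, 99), (-308.5, 101), (-307.0, 100), (-305.5, 102), (-304.0, 109), (-302.5, 119), (-301.0, 133), (-299.5, 146), (-298.0, 154), (-296.5, 153), (-295.0, 146), (-293.5, 142), (-292.0, 143), (-290.5, 151), (-289.0, 162), (-287.5, 173), (-286.0, 180), (-284.5, 182), (-283.0, 181), (-281.5, 176)]
```

The side gap is the same at both ends, so the cover lies level and flush. Nothing moved after release, and the bystanders are unchanged. Handing in.

```bash
python3 -c "
from cell import *
print(sign_off())"
```

```text
the job is handed in; nothing more can be done
None
```

The cover is fitted and the job is handed in; the last move ended at 33.75 s of the 72 s allowed. No verdict was reported, and I did not tug the cover to test the hold.

- **What I did:** I gripped the rib by its ends and set the cover tilted, with its front on the near rim and its long lip down in the opening. I slid the lip under the ledge against the spring until I felt the hard stop, at about 17 N. I then eased off, swung it down and let it come back about 5 mm so the short lip went under the near rim.
- **Last checks, all from the images and the arm's readings:**
    - The plate's front meets the near rim with no gap.
    - At the far side the gap to the ledge is 8 mm, with the lip running under it.
    - The side gap is the same at both ends, so the cover is level and flush.
    - The cover did not move after release.
    - Picture differences showed changes only at the cover's old place, the opening and the robot.
- **What disagreed:**
    - **Arm height:** the reported TCP height read about 35 mm too low, found by touching the plate. My first attempt to close on the rib therefore closed above it.
    - **Vertical force:** while lowering the cover I pressed with up to 14 N before noticing the fingertips were on the plate. I then regripped higher.
    - **Rib position:** the final scene-view reading was 9 mm off the top view in y. I put this down to my crude colour mask and did not look into it further.

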